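Fit the retaining ring on a microscope's focus axle with circlip pliers

TASK

Fit the retaining ring on the microscope's focus axle: take the circlip pliers off the parts tray by their handles (the ring is already hooked on their tips), squeeze them until the ring is fully spread, and slide it square over the end of the axle stub and along to its groove, right up against the brass washer. Finish there still holding the pliers squeezed, with the ring spread round the axle at the groove: do not let go or put anything down. Leave the tub, slide box, jar and orange where they are.

Things in the scene. Friction and masses are not known exactly. Their poses are not given: they have to be found in the camera images.
- grip (a point): Where to grip the pliers: midway between the handles, half-way up, 62 mm behind the pivot. x points along the pliers to the tips, y from handle to handle, z up (the ring hangs to -z). Handles here: flat-sided bars 14 mm high, 11 mm thick, 54 mm apart over their outer faces at rest (splayed 0.15 rad each, wider to the rear), 36 mm and parallel when squeezed to the stop. Free below.
- pliers: Circlip pliers, steel with black handles, 182 mm long, about 0.2 kg; origin on the pivot half-way up, axes as grip. Tips 60 mm ahead, handle ends 120 mm behind (black bars from 36 mm back); balance point about 35 mm behind. They lie level across the tray: pivot on one rim, handle ends on the other.
- handle (a joint): Squeeze of the pliers: angle (rad) each handle has turned inwards, 0 at rest, 0.148 at the stop with the ring fully spread (above 0.125 counts as spread). Both handles move together. Sprung: at grip each handle needs about 6 N to start and 12 N to reach the stop; 20 to 30 N holds it safely. They spring open when let go.
- ring (a point): Centre of the spread ring's bore: 122 mm ahead of grip, 10.8 mm below the pliers' centre line; axes as grip, x is the ring's axis. Dark steel circlip 2 mm thick, square to the pliers, gap and lugs at the top on the jaws' pins, band (3 mm wide) hanging below; it stays on the pins. Bore 22.6 mm at rest (too small for the axle), about 28.8 mm spread. Pins end within its thickness when spread.
- groove (a point): Centre of the groove, on the axis of the level axle stub at the microscope's side, 100 mm above the table. -y points along the axle to the stub's free end, 13 mm out from here; +y into the microscope; z up. Stub 24 mm thick, last 3 mm chamfered to 20 mm; groove 4 mm wide, 21 mm thick. A brass washer, 30 mm across, starts 2 mm inwards and stops the ring; the black 54 mm knob lies 2 mm behind it.
- microscope: White microscope, fixed, about 0.40 m high; origin under the middle of its foot (x 240 mm, y 150 mm, 45 mm high, reaching under the stub); axes as groove. Focus axle 45 mm to -x of the origin, stub end 79 mm to -y.
- tray: White open parts tray, fixed, 118 x 175 x 50 mm, walls and floor 4 mm; origin at the centre of its underside, x along the pliers (their tips beyond its +x rim).
- tub: Bystander: clear plastic tub, 116 mm across, 62 mm high; origin at the centre of its underside.
- slide_box: Bystander: grey and white slide box, 92 x 62 x 32 mm; origin at the centre of its underside.
- orange: Bystander: an orange, 72 mm; origin at its underside.
- jar: Bystander: glass jar with white cap, 52 mm across, 62 mm high; origin at the centre of its underside.
Not all that is in view belongs to the job. Leave any pink look-alike of the pliers alone. What is shaped like the tray but pink is not meant.

How it is judged:
On the way, in this order (a step that is already met when the one before it is completed fails the run):
1. the pliers are lifted clear of the tray, squeezed so that the ring is spread (contact force between pliers and tray below 0.1 N and contact force between the fingers and pliers above 3 N and value of joint handle above 0.125 rad and height (world z) of grip above 0.075 m), for 0.2 s.
2. the spread ring has passed over the end of the axle stub (value of joint handle above 0.125 rad and angle between the x axis of ring and the y axis of groove, either way round below 0.15 rad and y of ring in the frame of groove between -0.0125 and -0.0025 m and x of ring in the frame of groove between -0.004 and 0.004 m and z of ring in the frame of groove between -0.004 and 0.004 m).
At the end, for the whole second after the job is handed in: Pliers still gripped (over 3 N), squeezed past 0.125 rad, clear of the tray; spread ring round the axle (within 4 mm of its axis each way), square within 0.15 rad, its centre at most 1.8 mm outwards of the groove's centre (value of joint handle above 0.125 rad and contact force between the fingers and pliers above 3 N and contact force between pliers and tray below 0.1 N and angle between the x axis of ring and the y axis of groove, either way round below 0.15 rad and y of ring in the frame of groove between -0.0018 and 0.004 m and x of ring in the frame of groove between -0.004 and 0.004 m and z of ring in the frame of groove between -0.004 and 0.004 m); the arm keeps its last pose, push and grip.
It fails at once if the tub is moved (distance of tub from where it was at the start of the episode above 0.03 m).
It fails at once if the slide box is moved (distance of slide_box from where it was at the start of the episode above 0.03 m).
It fails at once if the orange is moved (distance of orange from where it was at the start of the episode above 0.03 m).
It fails at once if the jar is moved (distance of jar from where it was at the start of the episode above 0.03 m).
It also fails if it takes over 37 s, if anything falls off the work surface, if the arm or the gripper's body presses on something with over 40 N, if the wrist force passes 120 N, or if a joint passes its speed limit or range.

ROBOT

A 7-joint arm with a two-finger parallel gripper is mounted at the origin on the work surface. World frame = base frame: x ahead of the robot, y to its left, z up, the work surface at z = 0. Lengths are in m, angles in rad, forces in N, time in s.
With the tool pointing down it reaches from about 0.4 to 0.85 m from the base axis. Payload 4.4 kg.
Tool frame: the origin (TCP) lies at the very end of the fingers, on their centre line; the grasp point (between the pads) lies 19 mm behind it (robot.grip_depth is the z of the grasp point in the tool frame, in m); z points along the fingers, y is the direction in which the jaws open and shut (so a half turn about z gives the same grasp; the last joint's range is limited). The gripper opens to 94 mm and grips with 3 to 60 N. Pads are 16 mm wide; open, the fingers measure 119 mm over their backs; the gripper's body (75 mm by 177 mm) begins 78 mm behind the grasp point.
Start: joints at [1.143, 0.628, 0.038, 1.517, -0.027, 0.996, -0.02], TCP at [0.23, -0.608, 0.205] pointing down, gripper open.
Joint ranges: [-3.06, 3.06], [-0.37, 2.12], [-1.25, 1.32], [0.18, 2.47], [-1.1, 4.24], [0.23, 1.98], [-2.94, 2.94]. Speed limits (rad/s): [2.57, 2.57, 3.14, 3.14, 3.14, 3.14, 3.14].

INTERFACE

Orientations are given as [roll, pitch, yaw] about the fixed x, y, z axes, in that order (R = Rz(yaw) Ry(pitch) Rx(roll)).
In Python, from bench import status, imaging, robot, models gives the robot as it stands.
- The arm moves only by the shell command python3 -m handwheel 'ROWS' [OPENING] [FORCE]. ROWS is text: rows parted by semicolons, each of 4 numbers parted by spaces: the shift along the tool's x, y, z in mm, then the turn about the tool's z in degrees. A call has 1 to 10 rows; each row is the pose to reach, as a shift and turn from the pose commanded when the call began, along the tool's axes at that moment; what a row does not reach only later rows make up. A row lasts 1/10 s, in which the tool goes at most 50 mm and 8.59 degrees, less where a joint would pass 70% of its speed; a pose out of reach is approached as far as the arm can. A call with a gripper value outside its range is refused whole. OPENING is the closure in counts, from 0 (fully open) to 255 (shut), set as the call begins (- or left out, the last holds). The fingers move at their own pace and stop on an object; FORCE is the grip in N (left out, the last holds). Time passes only in rows, so rows that repeat a pose let the fingers close. It gives the time, the measured TCP pose, the force and the opening at its end, in the units of the state.
- status.state(): the state, without advancing time (a new reading comes with each control period).
- imaging.camera(name): name is "scene" or "top" or "wrist"; returns a dict with "image" (480x640x3 uint8, red, green, blue), "fx", "fy", "cx", "cy" (pixels), "xyz" and "orientation" of the camera in the world. Camera axes: x right, y down, z forward; pixel columns grow to the right and rows downward; lengths in m; the calibration is good to about 2 mm. A picture is of the moment at which its call begins. There is no depth.
- robot.job_done(): hands the job in, once; it reports no verdict.
Trained networks look in the newest picture that a camera, given by its name, has taken for a name from the list of things; names that differ only in an ending like _2 or _b are one class to them, and where a whole thing is asked for, a point or a joint stands for the part that bears it (a point fixed in the world has none). Each returns a list of dicts, best first, with "conf" (0 to 1); they miss things now and then, are a little off and sometimes report something else, mostly with a low value. They report only what shows in the picture. A call takes as long as a camera call. They do not tell look-alikes from the thing itself.
- models.spot_in(label, camera): "box" ([centre column, centre row, width, height] in pixels, round what is visible of it).
The state is a dict: "t": time; "joint_pos": joint angles; "joint_velocities": joint speeds; "effort": joint torques, N m; "eef_pos": TCP position; "ee_rot": TCP orientation; "force": force on the tool from outside, world axes, zero at the start; "wrist_torque": the same for the moment, N m; "opening": opening from 0.0 (shut) to 1.0 (fully open).
Only numpy, scipy, OpenCV 4.12 (cv2) and the standard library are available. Lean on these libraries where they do the work, as an engineer would, in place of code of your own. Each camera call takes 0.05 s, during which the arm holds its last target.

## Working session

There is one attempt and no reset: what is moved stays moved. The work goes in short steps, Python scripts to look and compute and a shell command to move; the robot and the scene stay as the last step left them, time stands still between calls to the robot, and variables do not carry over. Pictures are saved under pics/ and viewed, and the job is handed in when it is done.

```bash
ls; mkdir -p pics; python3 - <<'E'
from bench import status, imaging, robot, models
import cv2
print(status.state())
print(robot.grip_depth)
for c in ["scene","top","wrist"]:
    d=imaging.camera(c)
    cv2.imwrite(f"pics/{c}0.png",d["image"][:,:,::-1])
    print(c,{k:v for k,v in d.items() if k!="image"})
    for l in ["pliers","microscope","tray","tub","slide_box","orange","jar","grip","ring"]:
        try: print(l,[(round(r["conf"],2),[round(v) for v in r["box"]]) for r in models.spot_in(l,c)])
        except Exception as e: print(l,e)
E
```

```text
pics
{'t': 0.0, 'joint_pos': array([ 1.14322481,  0.62931092,  0.03844622,  1.51833835, -0.0269936 ,
        0.99631677, -0.02000647]), 'joint_velocities': array([ 2.12547285e-03, -9.88609270e-04, -9.65200511e-05, -7.57678939e-04,
        4.46575869e-07, -2.58493221e-04,  1.02195073e-03]), 'effort': array([-3.91001950e-04, -5.49727035e+01,  1.14334334e+00, -1.86632448e+01,
       -5.23001980e-02,  2.36732850e-02,  1.65930251e-04]), 'eef_pos': array([ 0.22984525, -0.60730089,  0.20458652]), 'ee_rot': array([-3.13973762e+00,  3.00541410e-05,  3.61765776e-01]), 'force': array([-0.38267602,  0.83611751, -0.05078132]), 'wrist_torque': array([-0.05953446, -0.01848235,  0.01227101]), 'opening': 1.0013211788612983}
-0.0188
scene {'fx': 533.8993771123527, 'fy': 533.8993771123527, 'cx': 319.43545914887187, 'cy': 246.63006656210717, 'xyz': array([1.14765724, 0.08198773, 1.23795753]), 'orientation': array([-2.61997734,  0.01230068,  1.73031077])}
pliers [(0.59, [234, 221, 70, 29]), (0.59, [242, 163, 61, 34])]
microscope [(0.74, [236, 220, 67, 29]), (0.66, [405, 296, 80, 139])]
tray [(0.68, [226,
[... 777 characters left out ...]
)]
tub [(0.73, [402, 154, 41, 40]), (0.51, [405, 259, 62, 26])]
slide_box [(0.86, [334, 154, 30, 40]), (0.3, [406, 262, 55, 19])]
orange [(0.56, [478, 228, 31, 23])]
jar [(0.56, [183, 302, 25, 22])]
grip [(0.74, [417, 336, 56, 58]), (0.62, [403, 258, 69, 33])]
ring [(0.93, [410, 260, 60, 30]), (0.92, [416, 341, 54, 50])]
wrist {'fx': 379.84398783649465, 'fy': 379.84398783649465, 'cx': 320.8237215186768, 'cy': 242.50371739509214, 'xyz': array([ 0.29287253, -0.58421538,  0.38301227]), 'orientation': array([ 2.90298323e+00, -2.39233598e-04, -1.20831892e+00])}
pliers []
microscope []
tray []
tub []
slide_box []
orange []
jar []
grip [(0.8, [64, 111, 128, 112])]
ring [(0.86, [67, 112, 128, 112])]
```

View pics/scene0.png

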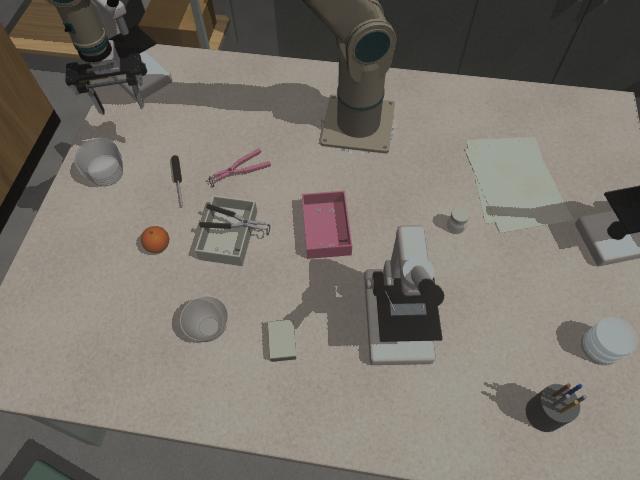

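View pics/top0.png

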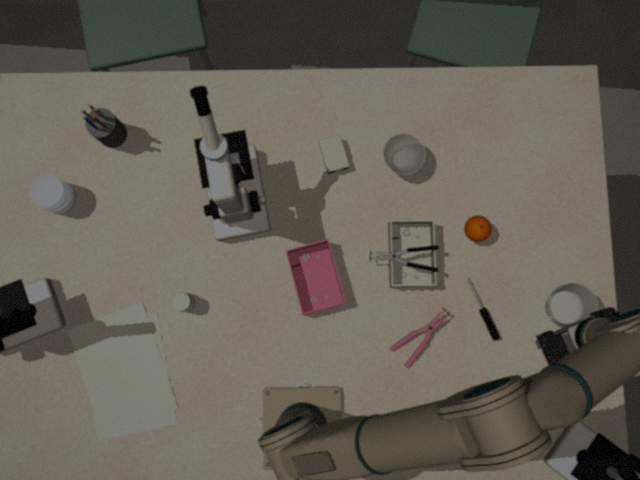

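View pics/wrist0.png

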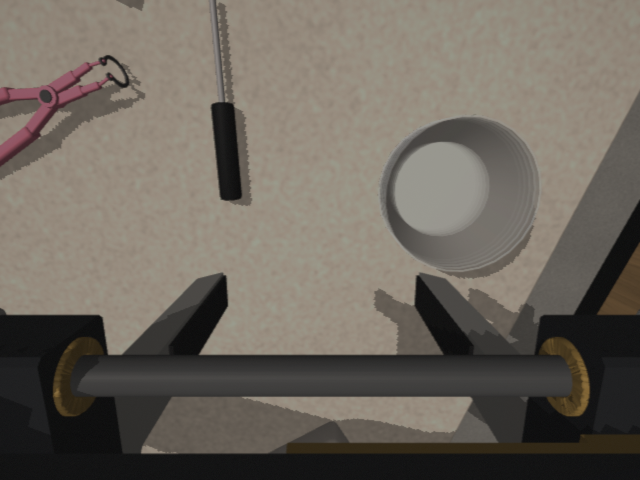

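Candidates for the pliers are:
- The black-handled pair lying across the white tray, at scene (234,220) and top (405,260).
- The pink pair on the table, at scene (240,166) and top (420,338). This is the look-alike.
- A black screwdriver, at scene (177,180).

The black-handled pair fits the description. For the tray, the white one at scene (226,230) is right, and the pink one at (327,226) isn't. The stub should be on the microscope's -y side, near scene (368,282).

```bash
cat > h.py <<'E'
import numpy as np, cv2, pickle
from scipy.spatial.transform import Rotation as R
def cam(c):
    from bench import imaging
    return imaging.camera(c)
def ray(d,u,v):
    r=R.from_euler('xyz',d["orientation"]).as_matrix()@np.array([(u-d["cx"])/d["fx"],(v-d["cy"])/d["fy"],1])
    return d["xyz"],r/np.linalg.norm(r)
def onz(d,u,v,z):
    o,r=ray(d,u,v); return o+r*(z-o[2])/r[2]
def tri(*obs):
    A=np.zeros((3,3));b=np.zeros(3)
    for d,u,v in obs:
        o,r=ray(d,u,v);P=np.eye(3)-np.outer(r,r);A+=P;b+=P@o
    p=np.linalg.solve(A,b)
    return p,[np.linalg.norm((np.eye(3)-np.outer(r,r))@(p-o)) for o,r in [ray(*x) for x in obs]]
def proj(d,p):
    q=R.from_euler('xyz',d["orientation"]).as_matrix().T@(np.asarray(p,float)-d["xyz"])
    return np.array([d["cx"]+d["fx"]*q[0]/q[2],d["cy"]+d["fy"]*q[1]/q[2]])
def crop(d,name,u0,v0,w,h,s):
    im=d["image"][v0:v0+h,u0:u0+w,::-1]
    cv2.imwrite("pics/"+name,cv2.resize(im,None,fx=s,fy=s,interpolation=cv2.INTER_CUBIC))
E
python3 - <<'E'
from h import *
T=cam("top");S=cam("scene")
pickle.dump((T,S),open("ts0.pkl","wb"))
a=cv2.resize(T["image"][205:305,355:455,::-1],(400,400),interpolation=cv2.INTER_CUBIC)
b=cv2.resize(S["image"][185:285,185:285,::-1],(400,400),interpolation=cv2.INTER_CUBIC)
cv2.imwrite("pics/pl.png",np.hstack([a,b]))
a=cv2.resize(T["image"][150:250,185:285,::-1],(400,400),interpolation=cv2.INTER_CUBIC)
b=cv2.resize(S["image"][225:325,345:445,::-1],(400,400),interpolation=cv2.INTER_CUBIC)
cv2.imwrite("pics/mi.png",np.hstack([a,b]))
E
```

```text
(no output)
```

View pics/pl.png

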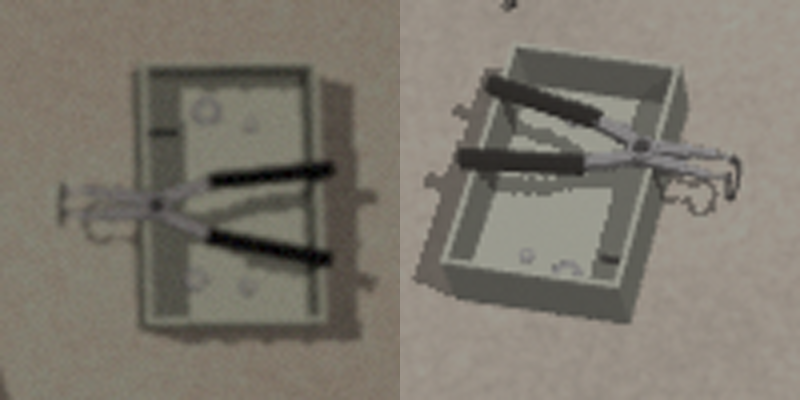

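View pics/mi.png

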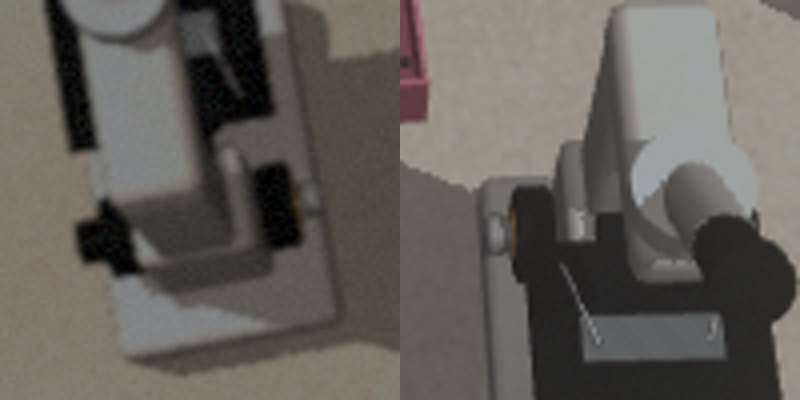

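```bash
python3 - <<'E'
from h import *
T,S=pickle.load(open("ts0.pkl","rb"))
np.set_printoptions(precision=4,suppress=True)
t=lambda x,y:(T,355+(x-1.5)/4,205+(y-1.5)/4); s=lambda x,y:(S,185+(x-401.5)/4,185+(y-1.5)/4)
print("pivot",tri(t(157,205),s(642,147)), onz(*t(157,205),.06),onz(*s(642,147),.06))
e1=onz(*t(331,168),.06);e2=onz(*t(329,260),.06);p=onz(*t(157,205),.06)
print(e1,e2,p,"yaw",np.arctan2(*(p-(e1+e2)/2)[[1,0]]))
f1=onz(*s(488,84),.06);f2=onz(*s(460,158),.06);p=onz(*s(642,147),.06)
print(f1,f2,p,"yaw",np.arctan2(*(p-(f1+f2)/2)[[1,0]]))
# tray rim corners z=.05 top
c=[onz(*t(*q),.05) for q in [(136,66),(314,66),(326,323),(142,326)]]
print("tray",np.array(c),np.mean(c,0)); 
for a,b in [(1,0),(2,3)]: print(np.arctan2(*(c[b]-c[a])[[1,0]]))
t=lambda x,y:(T,185+(x-1.5)/4,150+(y-1.5)/4); s=lambda x,y:(S,345+(x-401.5)/4,225+(y-1.5)/4)
print("stub end",tri(t(317,200),s(492,235)),onz(*t(317,200),.1),onz(*s(492,235),.1))
# foot z .045 corners/edges top
c=[onz(*t(*q),.045) for q in [(341,312),(127,356),(290,60)]]
print(c, np.arctan2(*(c[1]-c[0])[[1,0]]), np.arctan2(*(c[2]-c[0])[[1,0]]))
E
```

```text
pivot (array([ 0.4374, -0.2448,  0.0626]), [np.float64(0.0010091992931617602), np.float64(0.0010091992931619083)]) [ 0.438  -0.2461  0.06  ] [ 0.4357 -0.2445  0.06  ]
[ 0.4607 -0.361   0.06  ] [ 0.4002 -0.3573  0.06  ] [ 0.438  -0.2461  0.06  ] yaw 1.504461524913292
[ 0.4026 -0.3578  0.06  ] [ 0.4621 -0.3605  0.06  ] [ 0.4357 -0.2445  0.06  ] yaw 1.5411759342382916
tray [[ 0.532  -0.2362  0.05  ]
 [ 0.5303 -0.3544  0.05  ]
 [ 0.3598 -0.3555  0.05  ]
 [ 0.3597 -0.235   0.05  ]] [ 0.4455 -0.2953  0.05  ]
1.5562588513693751
1.5721724625231097
stub end (array([0.5849, 0.0914, 0.098 ]), [np.float64(0.001281649734003543), np.float64(0.0012816497340035786)]) [0.5846 0.09   0.1   ] [0.5857 0.0927 0.1   ]
[array([0.5199, 0.0793, 0.045 ]), array([0.4925, 0.221 , 0.045 ]), array([0.6923, 0.1132, 0.045 ])] 1.76199609889589 0.19412355736994533
```

```bash
python3 -m handwheel '35 -20 0 -8.5; 70 -40 0 -17; 105 -60 0 -25; 140 -80 0 -33; 175 -101 0 -42; 210 -121 0 -50; 245 -141 0 -58; 279 -162 0 -67; 279 -162 0 -67; 279 -162 0 -67' 0 25
python3 - <<'E'
from h import *
from bench import status
s=status.state();print(s["t"],s["eef_pos"],s["ee_rot"],s["joint_pos"])
d=cam("wrist");pickle.dump(d,open("w1.pkl","wb"));print(d["xyz"],d["orientation"])
cv2.imwrite("pics/w1.png",d["image"][:,:,::-1])
E
```

```text
t: 2.6
eef_pos: [0.4342, -0.3571, 0.2056]
ee_rot: [3.141, 0.0, 1.532]
force: [-0.4, 0.2, 0.1]
opening: 1.0
2.6 [ 0.43420336 -0.35711986  0.20561511] [3.14147832e+00 1.88439267e-04 1.53243874e+00] [ 0.83421367  0.51381252 -0.29498678  1.76121807  0.18455547  0.89342665
  0.42072471]
[ 0.43574409 -0.28936984  0.38311687] [ 2.90253547e+00 -2.20107730e-04 -3.76710303e-02]
```

View pics/w1.png

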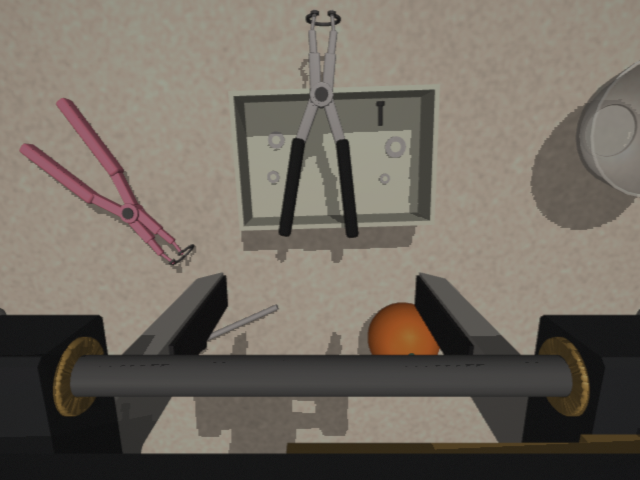

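The black-handled pliers lie over the white tray: pivot at (321,94), ring at (323,18), handle ends at (285,234) and (351,236). The pink pair is well off at (120,190).

```bash
python3 - <<'E'
from h import *
np.set_printoptions(precision=4,suppress=True)
d=pickle.load(open("w1.pkl","rb"))
crop(d,"w1c.png",220,0,220,260,2)
T,S=pickle.load(open("ts0.pkl","rb"))
print(tri((d,321,94),(T,355+155.5/4,205+203.5/4),(S,185+240.5/4,185+145.5/4)))
for z in (.057,.064):
    p=onz(d,321,94,z);e1=onz(d,285.5,234,z);e2=onz(d,351.5,235,z);r=onz(d,323,18,z)
    print(z,p,e1,e2,"yaw",np.arctan2(*(p-(e1+e2)/2)[[1,0]]),np.arctan2(*(r-p)[[1,0]]),np.linalg.norm(r-p),np.linalg.norm(p-(e1+e2)/2))
    y=np.arctan2(*(p-(e1+e2)/2)[[1,0]])
    print("grip",p-.062*np.array([np.cos(y),np.sin(y),0]))
E
```

```text
(array([ 0.4374, -0.2454,  0.0617]), [np.float64(0.0008350030197107944), np.float64(0.0006644553247878523), np.float64(0.0014576344085322557)])
0.057 [ 0.4376 -0.2456  0.057 ] [ 0.4021 -0.3599  0.057 ] [ 0.46  -0.363  0.057] yaw 1.5143872775660832 1.5052388632874854 0.05518740261503 0.11609909813736598
grip [ 0.4341 -0.3075  0.057 ]
0.064 [ 0.4376 -0.2465  0.064 ] [ 0.4028 -0.3584  0.064 ] [ 0.4595 -0.3614  0.064 ] yaw 1.514387277566083 1.5052388632874856 0.05400282170000737 0.11360706609041085
grip [ 0.4341 -0.3084  0.064 ]
```

View pics/w1c.png

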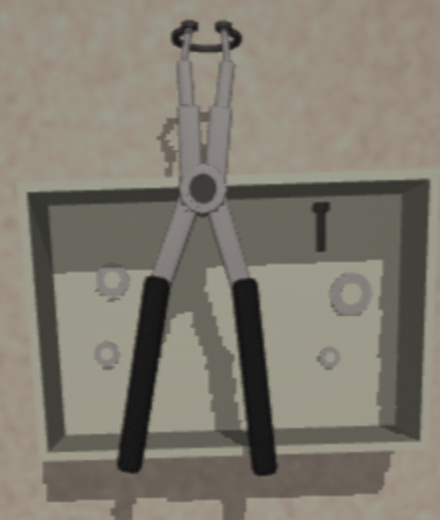

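```bash
python3 -m handwheel '25 -1 0 1.1; 49.5 -2 0 1.1; 49.5 -2 40 1.1; 49.5 -2 80 1.1; 49.5 -2 100 1.1; 49.5 -2 100 1.1; 49.5 -2 100 1.1' 0 25
python3 - <<'E'
from h import *
from bench import status
np.set_printoptions(precision=4,suppress=True)
s=status.state();print(s["t"],s["eef_pos"],s["ee_rot"])
d=cam("wrist");pickle.dump(d,open("w2.pkl","wb"));print(d["xyz"],d["orientation"])
cv2.imwrite("pics/w2.png",d["image"][:,:,::-1])
E
```

```text
t: 3.35
eef_pos: [0.4332, -0.3095, 0.1058]
ee_rot: [-3.141, 0.001, 1.509]
force: [0.7, -0.3, 0.4]
opening: 1.0
3.35 [ 0.4332 -0.3095  0.1058] [-3.1413  0.0006  1.5094]
[ 0.4364 -0.2417  0.2832] [ 2.9021  0.0001 -0.0607]
```

View pics/w2.png

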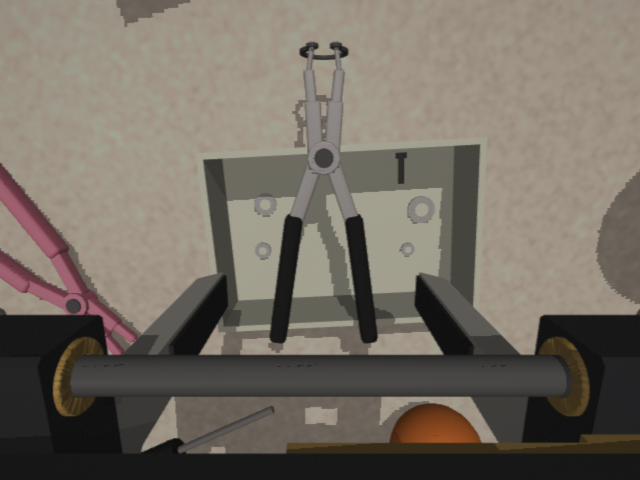

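```bash
python3 - <<'E'
from h import *
np.set_printoptions(precision=4,suppress=True)
d=pickle.load(open("w2.pkl","rb"))
print(proj(d,[.4332,-.3095,.1058]))
for z in (.057,.064):
    p=onz(d,323.5,157,z);e1=onz(d,278,342,z);e2=onz(d,370,341,z);r=onz(d,324,45,z)
    y=np.arctan2(*(p-(e1+e2)/2)[[1,0]])
    print(z,p,"yaw",y,np.arctan2(*(r-p)[[1,0]]),np.linalg.norm(r-p),np.linalg.norm(p-(e1+e2)/2))
    print("grip",p-.062*np.array([np.cos(y),np.sin(y),0]))
E
```

```text
[322.6849 290.6062]
0.057 [ 0.4377 -0.2458  0.057 ] yaw 1.5144866194146138 1.507226562895282 0.05945522164630346 0.1178756703127904
grip [ 0.4342 -0.3078  0.057 ]
0.064 [ 0.4377 -0.2457  0.064 ] yaw 1.5144866194146143 1.507226562895282 0.05761563776449453 0.11422851910957368
grip [ 0.4342 -0.3076  0.064 ]
```

```bash
python3 -m handwheel '2 1 35 -0.2; 2 1 68 -0.2; 2 1 68 -0.2; 2 1 68 -0.2' 0 25 && python3 -m handwheel '0 0 0 0; 0 0 0 0; 0 0 0 0; 0 0 0 0; 0 0 0 0; 0 0 0 0; 0 0 0 0; 0 0 0 0; 0 0 0 0; 0 0 0 0' 255 28
python3 - <<'E'
from h import *
d=cam("wrist")
cv2.imwrite("pics/w3.png",d["image"][:,:,::-1])
E
```

```text
t: 3.8
eef_pos: [0.4354, -0.3069, 0.0387]
ee_rot: [3.141, 0.001, 1.515]
force: [0.5, 0.6, 0.9]
opening: 0.997
t: 4.8
eef_pos: [0.4352, -0.3068, 0.0378]
ee_rot: [3.141, 0.001, 1.515]
force: [-0.1, -1.9, 5.2]
opening: 0.376
```

View pics/w3.png

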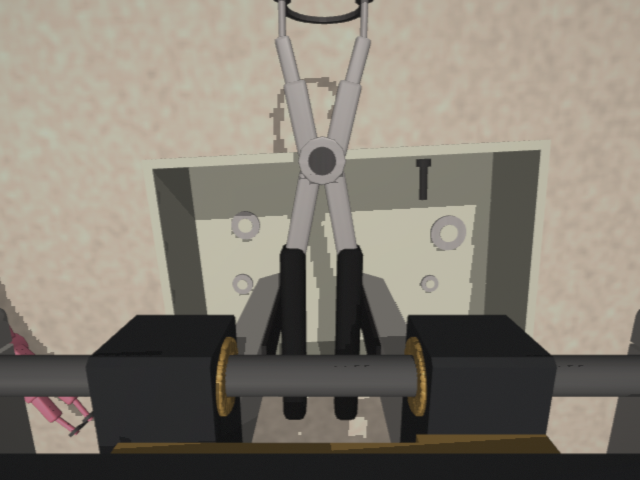

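The pliers are squeezed to the stop: the handles look parallel and the opening of about 35 mm matches. Next I lift straight up.

```bash
python3 -m handwheel '0 0 -10 0; 0 0 -25 0; 0 0 -45 0; 0 0 -70 0; 0 0 -95 0; 0 0 -110 0; 0 0 -110 0; 0 0 -110 0' - 28
python3 - <<'E'
from h import *
d=cam("wrist");T=cam("top");S=cam("scene")
pickle.dump((d,T,S),open("w4.pkl","wb"))
cv2.imwrite("pics/w4.png",d["image"][:,:,::-1])
a=cv2.resize(T["image"][205:305,355:455,::-1],(400,400),interpolation=cv2.INTER_CUBIC)
b=cv2.resize(S["image"][175:275,185:285,::-1],(400,400),interpolation=cv2.INTER_CUBIC)
cv2.imwrite("pics/pl4.png",np.hstack([a,b]))
from bench import models
print(models.spot_in("ring","wrist"))
E
```

```text
t: 5.65
eef_pos: [0.4341, -0.3054, 0.1471]
ee_rot: [-3.14, -0.001, 1.516]
force: [0.5, -0.3, -3.2]
opening: 0.373
[{'box': [80.1, 242.1, 156.9, 158.1], 'conf': 0.78}, {'box': [321.9, 210.4, 104.9, 420.9], 'conf': 0.75}]
```

View pics/w4.png

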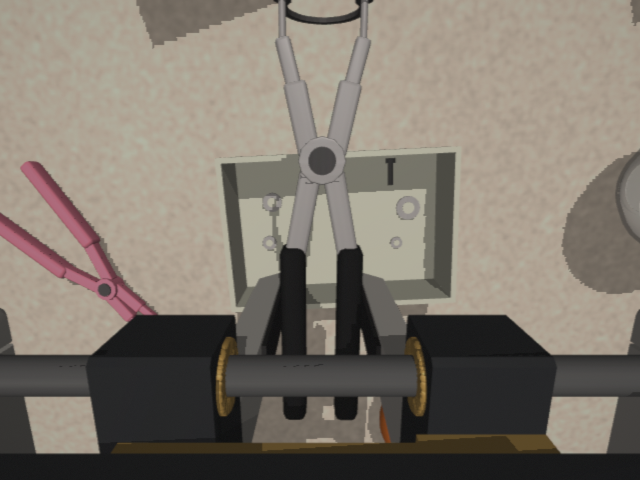

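View pics/pl4.png

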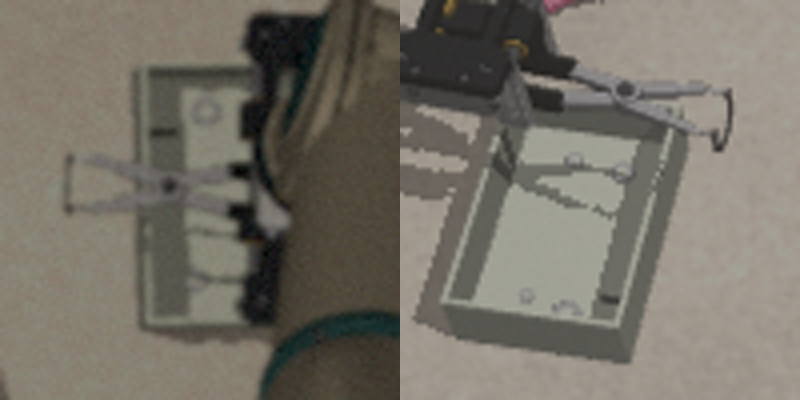

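The pliers are held level and haven't shifted in the hand: the pivot is still at (322,159) in the wrist view. I carry them to a high hover short of the stub.

```bash
python3 -m handwheel '3 2 -10 0; 10 6 -25 0; 25 15 -45 0; 42 27 -65 0; 60 39 -85 0; 80 52 -98 0; 100 65 -103 0; 120 78 -103 0; 140 91 -103 0; 160 105 -103 0' - 28
python3 -m handwheel '18 12 0 -2; 36 24 0 -4; 53 35 0 -6; 67 45 0 -8; 80 53 0 -10; 88 59 0 -12; 93 62 0 -14.1; 93 62 0 -14.1; 93 62 0 -14.1; 93 62 0 -14.1' - 28
python3 - <<'E'
from h import *
d=cam("wrist");T=cam("top");S=cam("scene")
pickle.dump((d,T,S),open("w5.pkl","wb"))
cv2.imwrite("pics/w5.png",d["image"][:,:,::-1])
a=cv2.resize(T["image"][150:250,235:335,::-1],(400,400),interpolation=cv2.INTER_CUBIC)
b=cv2.resize(S["image"][185:305,300:420,::-1],(400,400),interpolation=cv2.INTER_CUBIC)
cv2.imwrite("pics/pl5.png",np.hstack([a,b]))
E
```

```text
t: 6.85
eef_pos: [0.5488, -0.151, 0.2509]
ee_rot: [-3.141, -0.0, 1.516]
force: [0.2, 0.5, -2.4]
opening: 0.37
t: 7.85
eef_pos: [0.6151, -0.0639, 0.2505]
ee_rot: [-3.141, 0.001, 1.76]
force: [0.5, -0.1, -1.9]
opening: 0.373
```

View pics/w5.png

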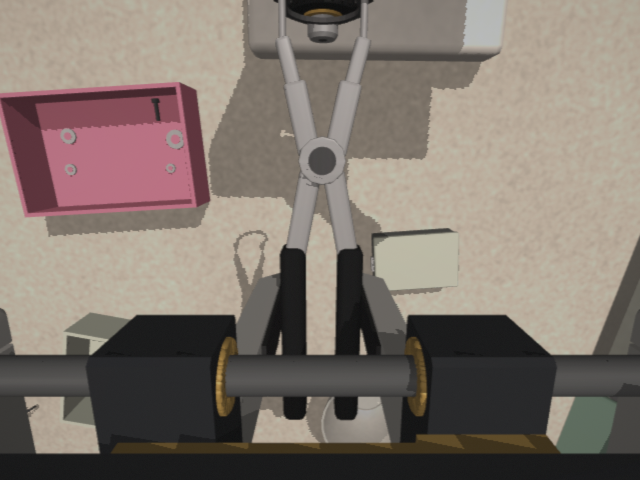

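View pics/pl5.png

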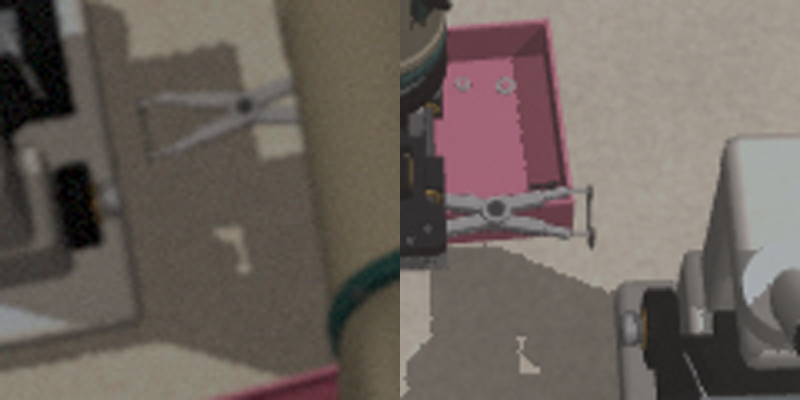

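```bash
python3 - <<'E'
from h import *
d=pickle.load(open("w5.pkl","rb"))[0]
crop(d,"w5c.png",230,0,200,80,4)
print(d["xyz"],d["orientation"])
E
```

```text
[0.60132563 0.00277885 0.42796523] [2.90208406e+00 4.58168100e-04 1.89893139e-01]
```

View pics/w5c.png

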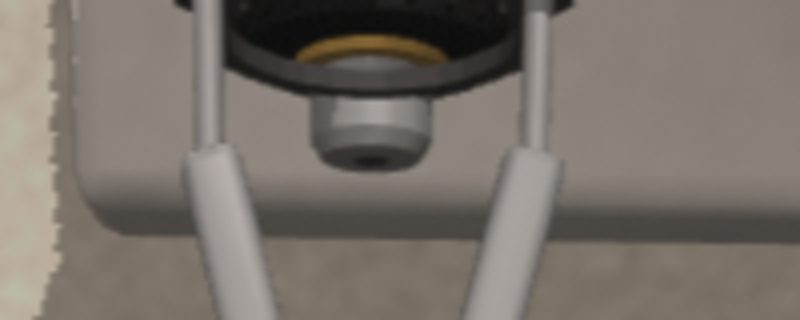

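```bash
python3 - <<'E'
from h import *
np.set_printoptions(precision=4,suppress=True)
d,T,S=pickle.load(open("w5.pkl","rb"))
from bench import status
s=status.state();tcp=s["eef_pos"];Rt=R.from_euler('xyz',s["ee_rot"]).as_matrix();print(tcp,s["ee_rot"])
c=lambda x,y:(d,230+(x-1.5)/4,(y-1.5)/4)
a=onz(*c(130,235),0.0);b=onz(*c(790,243),0.0);print("foot edge yaw",np.arctan2(*(b-a)[[1,0]]))
toT=lambda p:Rt.T@(p-tcp)
st=onz(*c(372.5,110),.107);print("stub mid",st,toT(st))
print("stub edges",toT(onz(*c(313,110),.1)),toT(onz(*c(432,110),.1)))
print("end top edge",toT(onz(*c(372,128),.112)),"end center low",toT(onz(*c(372,170),.090)))
print("brass",toT(onz(*c(372,36),.115)))
# ring lugs / band
z=tcp[2]+.0084
for q in [(208,30),(535,30)]: print("pin",toT(onz(*c(*q),tcp[2]+.0192)))
print("band bottom lower edge",toT(onz(*c(373,97),z-.0174)))
print("pivot",toT(onz(d,322,160,tcp[2]+.0275)))
# ring via top/scene
t=lambda x,y:(T,235+(x-1.5)/4,150+(y-1.5)/4); k=120/400; q=lambda x,y:(S,300+(x-400.5)*.3,185+(y-.5)*.3)
print("lugA",toT(tri(t(143,104),q(588,192))[0]),tri(t(143,104),q(588,192)))
print("lugB",toT(tri(t(152,156),q(591,238))[0]),tri(t(152,156),q(591,238)))
print("stub end",tri(t(118,200),q(622,328)))
E
```

```text
[ 0.6153 -0.0635  0.2506] [-3.1415  0.0003  1.7605]
foot edge yaw 0.1786345078380131
stub mid [0.5854 0.0924 0.107 ] [0.1588 0.0001 0.1435]
stub edges [ 0.1607 -0.0115  0.1505] [0.1607 0.0118 0.1505]
end top edge [0.1543 0.     0.1385] end center low [0.1526 0.0001 0.1605]
brass [ 0.1688 -0.      0.1355]
pin [ 0.1193 -0.0159 -0.0192]
pin [ 0.1193  0.0145 -0.0192]
band bottom lower edge [ 0.1218 -0.0004  0.009 ]
pivot [ 0.0638 -0.0008 -0.0275]
lugA [ 0.1214  0.0056 -0.0521] (array([0.5978, 0.0568, 0.3026]), [np.float64(0.0006472255821188045), np.float64(0.0006472255821188059)])
lugB [ 0.1265 -0.0061  0.0274] (array([0.5854, 0.0596, 0.2231]), [np.float64(0.0020850293234390784), np.float64(0.0020850293234390307)])
stub end (array([0.5849, 0.0897, 0.0982]), [np.float64(0.00021754450978196405), np.float64(0.00021754450978195565)])
```

```bash
python3 -m handwheel '0 0.6 10 0; 0 0.6 30 0; 0 0.6 55 0; 0 0.6 85 0; 0 0.6 112 0; 0 0.6 135 0; 0 0.6 150 0; 0 0.6 159 0; 0 0.6 159 0; 0 0.6 159 0' - 28
python3 - <<'E'
from h import *
d=cam("wrist");T=cam("top");S=cam("scene")
pickle.dump((d,T,S),open("w6.pkl","wb"))
cv2.imwrite("pics/w6.png",d["image"][:,:,::-1])
a=cv2.resize(T["image"][160:240,235:315,::-1],(400,400),interpolation=cv2.INTER_CUBIC)
b=cv2.resize(S["image"][235:315,320:400,::-1],(400,400),interpolation=cv2.INTER_CUBIC)
cv2.imwrite("pics/pl6.png",np.hstack([a,b]))
from bench import status
print(status.state())
E
```

```text
t: 9.0
eef_pos: [0.6168, -0.0626, 0.0922]
ee_rot: [3.14, 0.0, 1.761]
force: [1.1, 0.3, -0.6]
opening: 0.371
{'t': 9.15, 'joint_pos': array([ 0.25481048,  0.73762514, -0.3273899 ,  1.70135728,  0.32171616,
        0.75366992, -0.03867725]), 'joint_velocities': array([ 0.00066048,  0.0022743 ,  0.0021143 ,  0.00494091,  0.0024132 ,
       -0.00213046,  0.00126232]), 'effort': array([-1.52543373e-02, -5.61702383e+01, -4.23528761e+00, -1.48946992e+01,
       -8.08277191e-02,  6.99756420e-03,  4.08519363e-04]), 'eef_pos': array([ 0.61700686, -0.06269884,  0.09264433]), 'ee_rot': array([3.13946541e+00, 5.45537593e-04, 1.76146782e+00]), 'force': array([ 0.34986313, -0.23087981, -1.41268087]), 'wrist_torque': array([-0.05355081, -0.1204039 , -0.00094031]), 'opening': 0.3728557967507691}
```

View pics/w6.png

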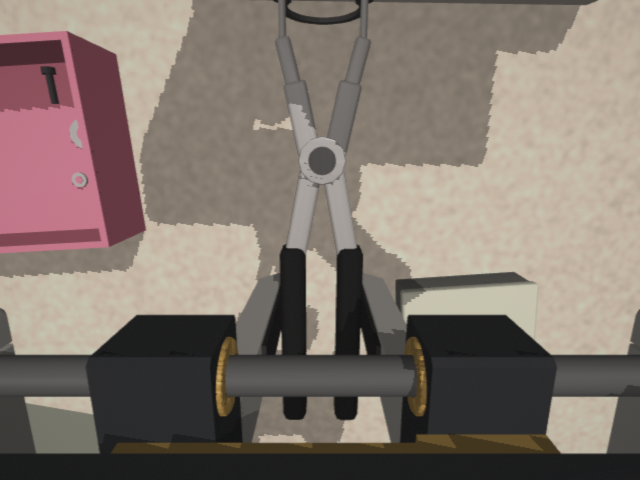

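View pics/pl6.png

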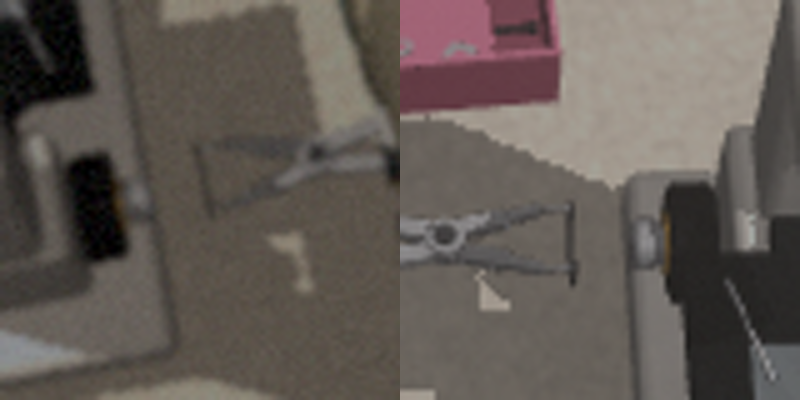

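```bash
python3 - <<'E'
from h import *
from bench import status
np.set_printoptions(precision=4,suppress=True)
d,T,S=pickle.load(open("w6.pkl","rb"))
P=[];O=[]
for i in range(6):
    cam("wrist");s=status.state();P.append(s["eef_pos"]);O.append(R.from_euler('xyz',s["ee_rot"]).as_rotvec())
tcp=np.mean(P,0);print(tcp,np.std(P,0));Rt=R.from_rotvec(np.median(O,0)).as_matrix();print(R.from_matrix(Rt).as_euler('xyz'))
W=lambda x,y,z:tcp+Rt@np.array([x,y,z])
for n,p in [("lug-",(.1205,-.0155,-.0192)),("lug+",(.1205,.0155,-.0192)),("bandbot",(.1205,0,.0075)),("bandL",(.1205,-.0158,-.0084)),("bandR",(.1205,.0158,-.0084)),("pivot",(.0605,0,-.0265))]:
    w=W(*p);t=proj(T,w);q=proj(S,w)
    print(n,"top crop",(t-[235,160])*5+2,"scene crop",(q-[320,235])*5+[402,2],"wrist",proj(d,w))
u=np.array([-np.sin(.19),np.cos(.19),0])
for n,w in [("stub end",np.array([.585,.0905,.1])),("stubendtop",np.array([.585,.0905,.11]))]:
    print(n,(proj(T,w)-[235,160])*5+2,(proj(S,w)-[320,235])*5+[402,2], Rt.T@(w-tcp))
# stub from w5 wrist (world) lateral
w=np.array([.5854,.0924,.1]);print(Rt.T@(w-tcp))
dd=cv2.resize(d["image"][0:60,230:430,::-1],None,fx=4,fy=4,interpolation=cv2.INTER_CUBIC);cv2.imwrite("pics/w6c.png",dd)
E
```

```text
[ 0.6165 -0.0627  0.0921] [0.0002 0.     0.0003]
[3.1405 0.0003 1.7614]
lug- top crop [217.1747 206.4459] scene crop [558.8713 207.9823] wrist [281.4188   5.0318]
lug+ top crop [205.4765 148.4862] scene crop [562.9315 267.4704] wrist [364.6522   5.1137]
bandbot top crop [215.077  188.0359] scene crop [558.6231 262.2513] wrist [322.6726  27.5383]
bandL top crop [218.7859 211.1497] scene crop [557.927  217.6771] wrist [283.3801  15.0454]
bandR top crop [206.9366 152.4505] scene crop [562.0234 277.9929] wrist [362.3657  15.1221]
pivot top crop [325.3156 151.059 ] scene crop [432.8904 234.9107] wrist [322.8227 169.8788]
stub end [145.3665 199.3875] [635.6626 241.9352] [ 0.1564 -0.0019 -0.0079]
stubendtop [143.5277 195.4633] [637.0368 232.5777] [ 0.1564 -0.0019 -0.0179]
[ 0.1582 -0.0012 -0.0079]
```

View pics/w6c.png

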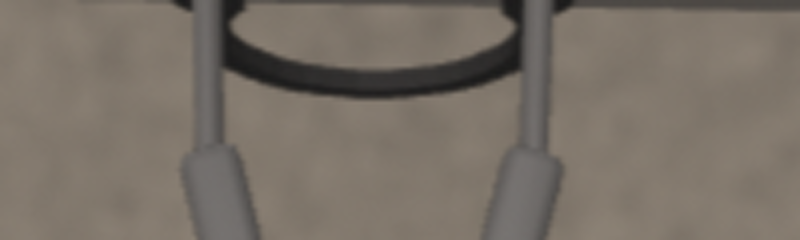

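```bash
python3 - <<'E'
from h import *
d,T,S=pickle.load(open("w6.pkl","rb"))
u=np.array([-np.sin(.19),np.cos(.19),0]);E=np.array([.585,.0905,.1])
for C in (T,S):
    print((proj(C,E-.028*u)-proj(C,E)), (proj(C,E-.031*u)-proj(C,E)))
a=cv2.resize(T["image"][175:225,250:300,::-1],(400,400),interpolation=cv2.INTER_CUBIC)
b=cv2.resize(S["image"][260:310,340:390,::-1],(400,400),interpolation=cv2.INTER_CUBIC)
o=np.hstack([a,b]);o=np.clip(o.astype(float)*1.8,0,255).astype(np.uint8)
cv2.imwrite("pics/pl6b.png",o)
E
```

```text
[10.63949771 -2.15808244] [11.77874064 -2.38916291]
[-11.83906277   0.38942091] [-13.10767494   0.43114922]
```

View pics/pl6b.png

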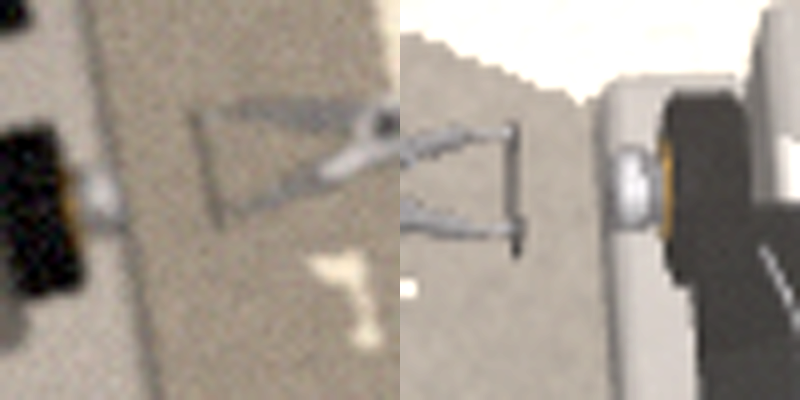

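```bash
python3 -m handwheel '3 -0.5 0 0; 8 -1 0 0; 14 -1.4 0.4 0; 19 -1.4 0.4 0; 20 -1.4 0.4 0; 20 -1.4 0.4 0; 20 -1.4 0.4 0' - 28
cat > look.py <<'E'
from h import *
import sys
from bench import status
n=sys.argv[1]
Ts=[];Ss=[];P=[];F=[]
for i in range(4):
    T=cam("top");S=cam("scene");Ts.append(T["image"].astype(float));Ss.append(S["image"].astype(float));s=status.state();P.append(s["eef_pos"]);F.append(s["force"])
d=cam("wrist")
T["image"]=np.mean(Ts,0).astype(np.uint8);S["image"]=np.mean(Ss,0).astype(np.uint8)
pickle.dump((d,T,S),open(f"w{n}.pkl","wb"))
print(s["t"],np.mean(P,0).round(4),s["ee_rot"].round(4),np.mean(F,0).round(2),s["opening"])
a=cv2.resize(T["image"][175:225,240:290,::-1],(400,400),interpolation=cv2.INTER_CUBIC)
b=cv2.resize(S["image"][260:310,340:390,::-1],(400,400),interpolation=cv2.INTER_CUBIC)
o=np.hstack([a,b]);o=np.clip(o.astype(float)*1.8,0,255).astype(np.uint8)
cv2.imwrite(f"pics/pl{n}.png",o)
crop(d,f"w{n}c.png",230,0,200,80,4)
E
python3 look.py 7
```

```text
t: 10.15
eef_pos: [0.611, -0.0436, 0.0911]
ee_rot: [3.142, 0.0, 1.761]
force: [0.6, 0.1, -1.3]
opening: 0.373
10.55 [ 0.611  -0.0436  0.0911] [3.1416 0.     1.7614] [ 0.12  0.05 -2.01] 0.37144493840798687
```

View pics/pl7.png

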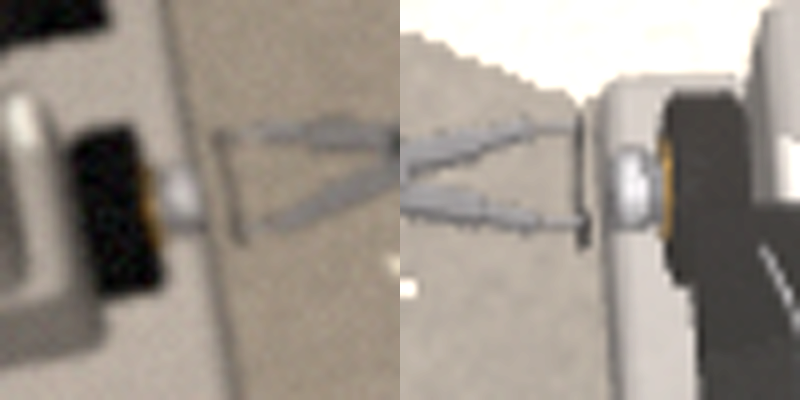

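View pics/w7c.png

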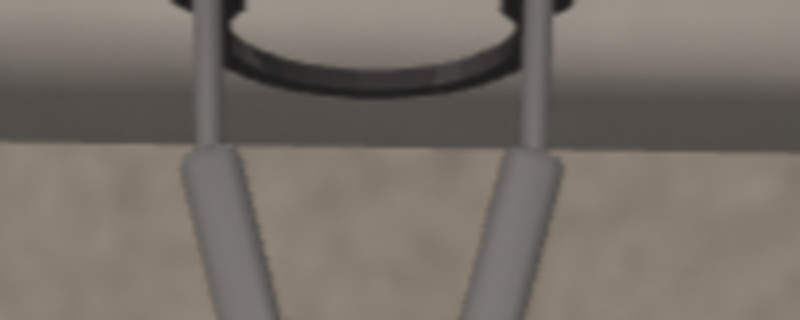

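Both views now put the ring concentric with the axle. In top, the ring's mid is at (229,187) against 187 expected. In scene it is at row 181 against 181. The ring is about 8.5 mm short of the stub end, so I slide it on slowly.

```bash
python3 -m handwheel '2 0 0 0; 4 0 0 0; 6 0 0 0; 8 0 0 0; 10 0 0 0; 12 0 0 0; 14 0 0 0; 15 0 0 0; 15 0 0 0; 15 0 0 0' - 28
python3 look.py 8
```

```text
t: 11.6
eef_pos: [0.6081, -0.0287, 0.0911]
ee_rot: [3.142, 0.0, 1.761]
force: [-0.3, 0.6, -1.6]
opening: 0.375
12.0 [ 0.6081 -0.0287  0.0911] [ 3.1415 -0.      1.7615] [-0.21 -0.16 -2.32] 0.3708232952694958
```

View pics/pl8.png

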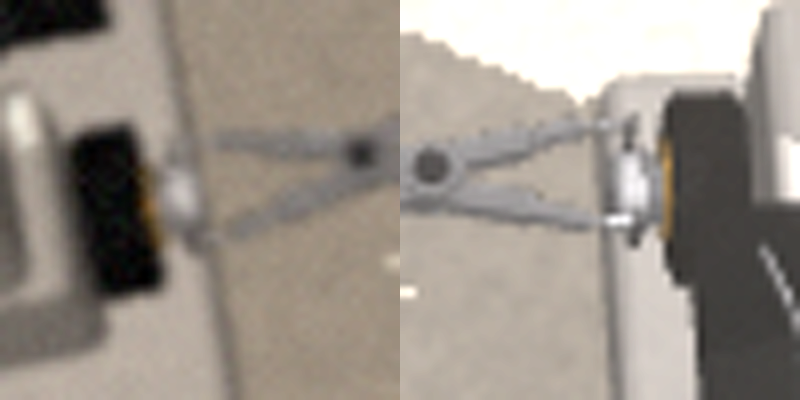

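View pics/w8c.png

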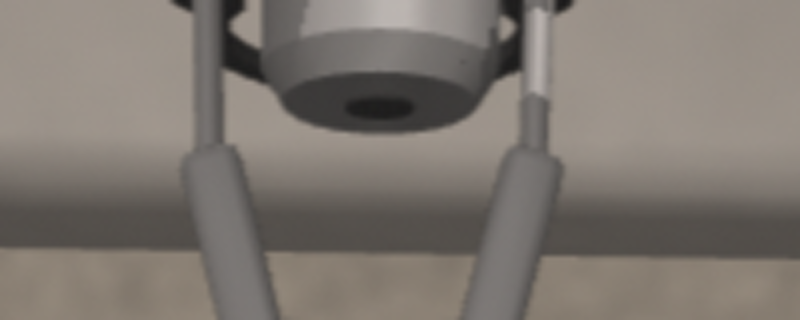

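```bash
python3 - <<'E'
from h import *
from bench import status
s=status.state();tcp=np.array([.6081,-.0287,.0911]);Rt=R.from_euler('xyz',s["ee_rot"]).as_matrix()
d=pickle.load(open("w8.pkl","rb"))[0]
c=lambda x,y:(d,230+(x-1.5)/4,(y-1.5)/4); f=lambda q,z:(Rt.T@(onz(*c(*q),z)-tcp)).round(4)
print("end bottom",f((380,133),.09),"end top",f((380,72),.11),"hole",f((380,108),.1),"chamfer top",f((380,29),.112))
print("stubL",f((262,45),.1),f((498,45),.1))
print("band",f((245,75),.0995-.0125),"band bottom w7 front",f((373,97),.0995-.0174))
E
```

```text
end bottom [0.1166 0.0005 0.0011] end top [ 0.1163  0.0003 -0.0189] hole [ 0.1161  0.0004 -0.0089] chamfer top [ 0.1193  0.0003 -0.0209]
stubL [ 0.1218 -0.0113 -0.0089] [ 0.1218  0.0121 -0.0089]
band [ 0.1231 -0.014   0.0041] band bottom w7 front [ 0.1224 -0.0002  0.009 ]
```

The ring is round the stub with no contact force, and the stub end shows at crop (380,105) inside the ring. About 6 mm remains to the groove centre.

```bash
python3 -m handwheel '1 0.3 0 0; 2 0.5 0 0; 3 0.5 0 0; 4 0.5 0 0; 5 0.5 0 0; 5.5 0.5 0 0; 5.5 0.5 0 0; 5.5 0.5 0 0' - 28
python3 -m handwheel '0.4 0 0 0; 0.8 0 0 0; 0.8 0 0 0; 0.8 0 0 0' - 28
python3 look.py 9
```

```text
t: 12.85
eef_pos: [0.6075, -0.0231, 0.0911]
ee_rot: [-3.142, 0.0, 1.762]
force: [-0.3, -0.6, -1.5]
opening: 0.373
t: 13.25
eef_pos: [0.6074, -0.0223, 0.0911]
ee_rot: [3.142, -0.0, 1.762]
force: [-0.4, -0.2, -2.5]
opening: 0.377
13.65 [ 0.6074 -0.0223  0.0911] [3.1415 0.     1.7615] [ 0.09  0.1  -1.96] 0.3740603761379457
```

View pics/pl9.png

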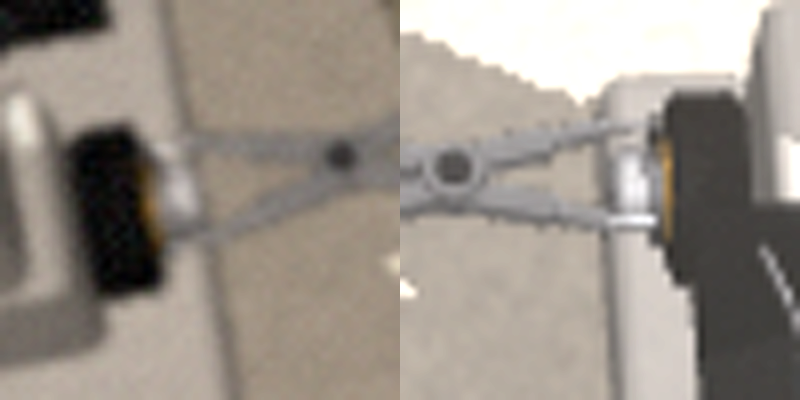

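View pics/w9c.png

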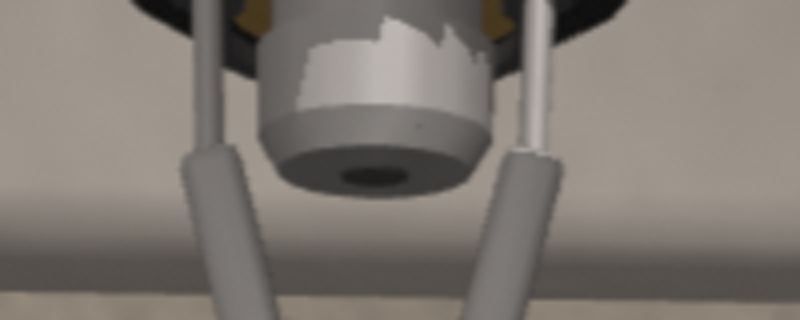

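No contact yet, so I creep on in small steps and watch for the washer.

```bash
python3 -m handwheel '0.2 0 0 0; 0.4 0 0 0; 0.4 0 0 0; 0.4 0 0 0' - 28
python3 -m handwheel '0.2 0 0 0; 0.4 0 0 0; 0.4 0 0 0; 0.4 0 0 0' - 28
python3 -m handwheel '0.2 0 0 0; 0.4 0 0 0; 0.4 0 0 0; 0.4 0 0 0' - 28
```

```text
t: 14.1
eef_pos: [0.6074, -0.0219, 0.0911]
ee_rot: [3.141, 0.0, 1.762]
force: [-0.5, 0.1, -1.8]
opening: 0.371
t: 14.5
eef_pos: [0.6073, -0.0217, 0.0911]
ee_rot: [3.142, 0.0, 1.761]
force: [-0.2, -0.6, -2.3]
opening: 0.379
t: 14.9
eef_pos: [0.6072, -0.0216, 0.0911]
ee_rot: [3.142, 0.001, 1.761]
force: [0.7, -2.3, -2.9]
opening: 0.378
```

```bash
python3 -m handwheel '0.3 0 0 0; 0.6 0 0 0; 0.6 0 0 0; 0.6 0 0 0; 0.6 0 0 0' - 28; python3 look.py 10
```

```text
t: 15.4
eef_pos: [0.6071, -0.0214, 0.0911]
ee_rot: [-3.142, 0.001, 1.761]
force: [1.1, -5.1, -2.1]
opening: 0.373
15.8 [ 0.6071 -0.0214  0.0911] [-3.1415e+00  1.0000e-03  1.7610e+00] [ 0.37 -5.17 -1.03] 0.37335400217873765
```

View pics/w10c.png

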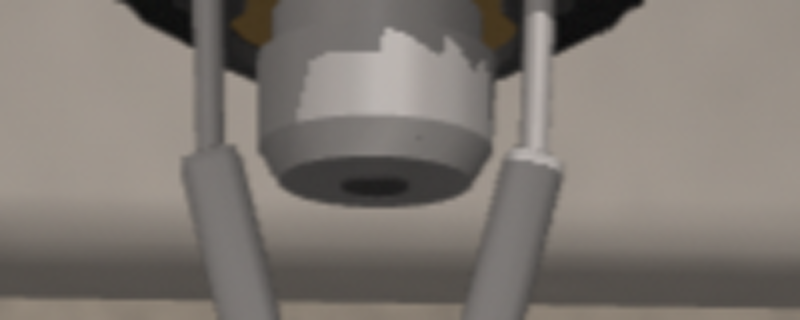

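View pics/pl10.png

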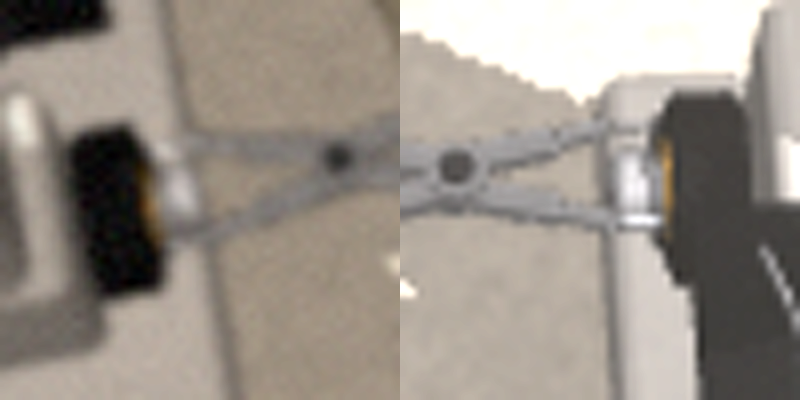

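The push holds steady at 5 N with the advance stopped where the washer should be. The stub is centred between the pins (mid 376 against 372 to 374 in the crop). Opening is 35 mm and the grip is 28 N. Handing in.

```bash
python3 - <<'E'
from bench import robot,status
print(robot.job_done())
s=status.state();print(s["t"],s["eef_pos"],s["force"],s["opening"])
E
```

```text
the job is handed in; nothing more can be done
None
the job is handed in; nothing more can be done
```

I took the black-handled pliers off the white tray and squeezed them to the stop with 28 N. I slid the spread ring over the stub until it met the brass washer. I handed the job in at about 15.8 s, still gripping and squeezed; no verdict was reported.

**Last checks before hand-in**
- **Squeeze:** the opening stayed at about 0.373 (35 mm), which is the handles at the stop.
- **Seating:** there was a steady push of about 5 N along the axle. The tool had advanced 7.4 mm from where I put the ring 6 mm short of the groove centre. That puts it about 1 mm past the centre, where the washer stops it.
- **Centring:** the stub sat about 0.5 mm off centre between the pins in the wrist view. By the arm's height reading the ring was about 0.5 mm below the axle's axis.
- **Bystanders:** I never went near the tub, slide box, jar or orange, but I took no final picture of them.

**Disagreements**
- **Pliers slid forward:** they moved about 3 mm in the fingers when squeezed. I measured this and allowed for it.
- **Sideways position:** before the ring went on, the cameras differed by 1 to 2 mm on how far it was off to one side. I corrected by 1.4 mm, and the closer views then agreed to about 1 mm.
- **Squareness:** the edge of the microscope's foot read about 0.01 rad off the tool's heading, well within the 0.15 allowed, so I left it.

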